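# Sort the pegs and present the peg bowl

### The job

Sort the two clothes pegs left lying on the balcony shelf: the whole one goes into the turntable's peg bowl (the open bowl with a peg clipped on its rim), the snapped one into the rectangular discard tub. Then turn the turntable until the peg bowl faces straight to the front edge of the shelf, where the robot stands, and finish still holding on to the turntable by its handle, so that it stays still while I take pegs. Leave everything else where it stands.

Things in the scene. Friction and masses are not known exactly. Their poses are not given: they have to be found in the camera images.
- peg_whole: whole pale pink plastic clothes peg lying on its side: 84 mm long, 12 mm thick (its height as it lies), mass about 12 g. Origin: underside, in the middle of its length. Own x runs along the peg, jaws at +x, its two finger legs at -x (spread to 35 mm overall at the end). Own y is across the jaws: the parallel jaw part, from x = -12 to +42 mm, is 16 mm across and is the place to pinch
- peg_snapped: snapped pale pink clothes peg lying on its side: both finger legs broken off (one at the spring, the other to a short stub), 62 mm long, 12 mm thick, mass about 10 g. Origin: underside; own x runs along it, jaw tips at x = +42 mm, broken end at x = -20 mm; own y is across the jaws, 16 mm wide from x = -12 to +42 mm
- turntable_foot: fixed round foot of the turntable (lazy Susan). Origin: on the shelf, on the turning axis. Its x and y are those of the world: the front is -x, the shelf's front edge where the robot stands. On it turns a wooden deck 330 mm across, top 34 mm above the shelf, with four white ceramic bowls 116 mm across, centres 100 mm from the axis, a quarter turn apart, rims 89 mm above the shelf
- peg_bowl (a point): centre of the inner floor of the peg bowl, 39 mm above the shelf; it turns with the deck. The bowl is open, 108 mm across inside, 50 mm deep. A peg stands clipped on its rim at the point farthest from the turning axis, reaching 140 mm above the shelf and up to 18 mm inwards and outwards of the rim
- bead_bowl (a point): centre of the inner floor of the bowl straight across the axis from the peg bowl, same size, open and full of clay beads; it turns with the deck. The two bowls in between have lids with knobs reaching 119 mm above the shelf
- turntable: the turning part: deck, four bowls, steel post and handle. Origin: on the shelf, on the turning axis. Its own -x points to the peg bowl, so its yaw about z is 0 when the peg bowl faces straight to the front (world -x) and grows anticlockwise seen from above. Turns without stops either way, light friction (about 0.03 N m), and stays where it is left
- handle (a point): centre of the wooden cross-bar handle on the turntable's post (14 mm thick), on the turning axis, 152 mm above the shelf. The bar turns with the deck: 70 mm long along the turntable's own y, 14 mm thick along its own x (the way to pinch it), 24 mm high
- tub: fixed grey open-topped rectangular discard tub, 140 mm along its own x, 110 mm along its own y, 55 mm tall, walls and floor 4 mm thick. Origin: centre of its underside
- pole_cap: steel laundry-pole end cap, 38 mm across, 43 mm tall, standing. Origin: centre of its underside. Bystander
- funnel: small aluminium funnel standing on its 70 mm wide mouth, spout up, 64 mm tall. Origin: centre of its underside. Bystander
- lidded_pot: lidded blue-and-white ceramic pot, 100 mm across, 100 mm tall to its knob. Origin: centre of its underside. Bystander
- plant_pot: terracotta plant pot with soil, 94 mm across, 82 mm tall. Origin: centre of its underside. Bystander
- hose_joiner: grey plastic hose joiner standing upright, 34 mm across, 46 mm tall. Origin: centre of its underside. Bystander
- spray_bottle: white plastic spray bottle, 68 mm across, 185 mm tall. Origin: centre of its underside. Bystander
Mind the look-alikes: they are no part of the job. Leave any purple look-alike of the peg_whole alone. Leave any yellow look-alike of the tub alone.

How it is judged:
By the outcome, as a careful person would: the job done as asked, in the order asked, and still so for the second after the job is handed in, while the arm keeps its last pose, push and grip.
It also fails if it takes over 72 s, if anything falls off the work surface, if the arm or the gripper's body presses on something with over 40 N, if the wrist force passes 120 N, or if a joint passes its speed limit or range.

### The arm

A 6-joint arm with a two-finger parallel gripper is mounted at the origin on the work surface. World frame = base frame: x ahead of the robot, y to its left, z up, the work surface at z = 0. Lengths are in mm, angles in rad, forces in N, time in s.
With the tool pointing down it reaches from about 275 to 750 mm from the base axis. Payload 10.2 kg.
Tool frame: the origin (TCP) lies at the very end of the fingers, on their centre line; the grasp point (between the pads) lies 19 mm behind it; z points along the fingers, y is the line along which they close (so a half turn about z gives the same grasp; the last joint's range is limited). The gripper opens to 85 mm and grips with 20 to 120 N. Pads are 22 mm wide; open, the fingers measure 114 mm over their backs; the gripper's body (76 mm by 85 mm) begins 54 mm behind the grasp point. The pads swing forward as they close: fully open they stand 13 mm farther back than shut.
Start: joints at [1.035, 0.313, 1.498, -0, 1.331, -0.223], TCP at [161.568, 499.527, 231.294] pointing down, gripper open.
Joint ranges: [-2.94, 2.94], [-0.97, 2.17], [0.19, 2.56], [-1.23, 4.37], [0.02, 3.11], [-2.88, 2.88]. Speed limits (rad/s): [2.39, 2.39, 3.01, 3.14, 3.14, 3.14].

### API

Orientations are given as a unit quaternion [w, x, y, z].
In Python, from rig import * gives the robot as it stands. The module is installed in compiled form; this text tells all that it offers.
- The arm moves only by the shell command python3 -m crank 'ROWS' [FORCE]. ROWS is JSON, a list that holds one entry, the list of rows, each a list of 7 numbers: the shift along the tool's x, y, z in units of 25 mm (1.0 is 25 mm), then the turn, a rotation vector about the tool's x, y, z in units of 8 degrees (1.0 is 8 degrees), then the finger opening in mm, from 0 to 85.4. A call has exactly 8 rows; each row shifts and turns the commanded pose from where the row before left it, along the tool's axes as they then stand; what a row does not reach is not made up. A row lasts 1/10 s, in which the tool goes at most 50 mm and 8.59 degrees, less where a joint would pass 70% of its speed; a pose out of reach is approached as far as the arm can. A call is refused whole if a number of a shift passes 1 or a number of a turn 1, either way. A call with a gripper value outside its range is refused whole. The fingers move at their own pace and stop on an object; FORCE is the grip in N (left out, the last holds). Time passes only in rows, so rows that do not move let the fingers close, or fill a call up. It gives the time, the measured TCP pose, the force, the opening and the grip force at its end, in the units of the state.
- sense(): the state, without advancing time (a new reading comes with each control period).
- capture(name): name is "scene" or "top" or "wrist"; returns the picture (420x560x3 uint8, blue, green, red); there is no depth.
- camera_model(name): a dict with "fx", "fy", "cx", "cy" (pixels), "k1" (the pictures are not rectified: a ray, as slopes to the right and down, at radius r is drawn at 1 + k1 r^2 times it, then the intrinsics apply), "world_from_camera" (4x4, takes a point from camera to world coordinates); the wrist camera has in their place "T_tool_cam" (4x4, takes a point from camera to tool coordinates, whose origin is the TCP and whose axes are the flange's). Camera axes: x right, y up, looking along -z (the intrinsics and any distortion apply to the point x, -y, -z); pixel columns grow to the right and rows downward; lengths in mm; the calibration is good to about 2 mm. A picture is of the moment at which its call begins: read the wrist's pose just before it. camera_model takes no time and is no camera call.
- finish_job(): hands the job in; it is judged then, once.
The state is a dict: "time_s": time; "joints": joint angles; "dq": joint speeds; "tau": joint torques, N m; "eef_pos": TCP position; "ee_rot": TCP orientation; "force": force on the tool from outside, world axes, zero at the start; "wrist_torque": the same for the moment, N m; "grip_width": opening from 0.0 (shut) to 1.0 (fully open); "grip_force": force on a finger pad.
Only numpy, scipy, OpenCV 4.12 (cv2) and the standard library are available. Lean on these libraries where they do the work, as an engineer would, in place of code of your own. Each camera call takes 0.05 s, during which the arm holds its last target. There are 200 camera calls.

## Working session

There is one attempt and no reset: what is moved stays moved. The work goes in short steps, Python scripts to look and compute and a shell command to move; the robot and the scene stay as the last step left them, time stands still between calls to the robot, and variables do not carry over. Pictures are saved under pics/ and viewed, at most 12 in all, crops included, and the job is handed in when it is done.

```bash
mkdir -p pics; cat > h.py <<'E'
from rig import *
import numpy as np, cv2
from scipy.spatial.transform import Rotation as R
def T(name,st=None):
    m=camera_model(name)
    if "world_from_camera" in m: return m,np.array(m["world_from_camera"])
    q=st["ee_rot"]; A=np.eye(4); A[:3,:3]=R.from_quat([q[1],q[2],q[3],q[0]]).as_matrix(); A[:3,3]=st["eef_pos"]
    return m,A@np.array(m["T_tool_cam"])
def px2w(name,u,v,z,st=None):
    m,W=T(name,st); d=np.array([(u-m["cx"])/m["fx"],(v-m["cy"])/m["fy"]]); s=d.copy()
    for _ in range(20): s=d/(1+m["k1"]*(s@s))
    r=W[:3,:3]@np.array([s[0],-s[1],-1]); o=W[:3,3]
    return o+r*(z-o[2])/r[2]
def w2px(name,p,st=None):
    m,W=T(name,st); c=np.linalg.inv(W)@np.append(p,1); s=np.array([c[0],-c[1]])/-c[2]
    s=s*(1+m["k1"]*(s@s)); return s*[m["fx"],m["fy"]]+[m["cx"],m["cy"]]
E
python3 - <<'E'
from h import *
print(sense())
for n in("scene","top"):
    cv2.imwrite(f"pics/{n}0.png",cv2.resize(capture(n),(800,600),interpolation=cv2.INTER_CUBIC)); print(camera_model(n))
E
```

```text
{'time_s': 0.0, 'joints': array([ 1.03459129e+00,  3.13445623e-01,  1.49845030e+00,  3.43728423e-05,
        1.33100268e+00, -2.23409256e-01]), 'dq': array([ 1.25689133e-04, -2.45368263e-04, -4.88853904e-04, -1.96938567e-05,
        6.13158283e-05,  3.20563118e-04]), 'tau': array([ 6.00268577e-04, -4.12267256e+01, -2.59755135e+01, -8.95814878e-05,
        4.06159743e-03,  5.21870760e-06]), 'eef_pos': array([161.42418638, 499.29287848, 230.73234367]), 'ee_rot': array([-2.57587243e-04,  1.55765091e-01,  9.87793911e-01, -6.00252916e-04]), 'force': array([-0.2193726 ,  0.41737916, -0.05342651]), 'wrist_torque': array([ 0.02104085, -0.02235042,  0.04184921]), 'grip_force': 0.0, 'grip_width': 1.001530306643933}
{'fx': 383.81115192853247, 'fy': 383.81115192853247, 'cx': 288.86933548170975, 'cy': 212.7450324344549, 'k1': -0.09148932113651077, 'world_from_camera': array([[ 5.49548886e-01, -5.02011301e-01,  6.67817847e-01,
         1.22074219e+03],
       [ 8.35445383e-01,  3.35180635e-01, -4.35528362e-01,
        -3.81273843e+02],
       [-5.19945027e-03,  7.97269463e-01,  6.03601168e-01,
         7.47379086e+02],
       [ 0.00000000e+00,  0.00000000e+00,  0.00000000e+00,
         1.00000000e+00]])}
{'fx': 489.2509109792123, 'fy': 489.2509109792123, 'cx': 278.40755171642724, 'cy': 198.36801995169816, 'k1': 0.0018915235142076179, 'world_from_camera': array([[ 1.30418465e-02,  9.96014235e-01, -8.82357835e-02,
         3.77053463e+02],
       [-9.99877202e-01,  1.37572526e-02,  7.50460252e-03,
         8.01828137e+01],
       [ 8.68857291e-03,  8.81270744e-02,  9.96071347e-01,
         1.55826154e+03],
       [ 0.00000000e+00,  0.00000000e+00,  0.00000000e+00,
         1.00000000e+00]])}
```

View pics/top0.png

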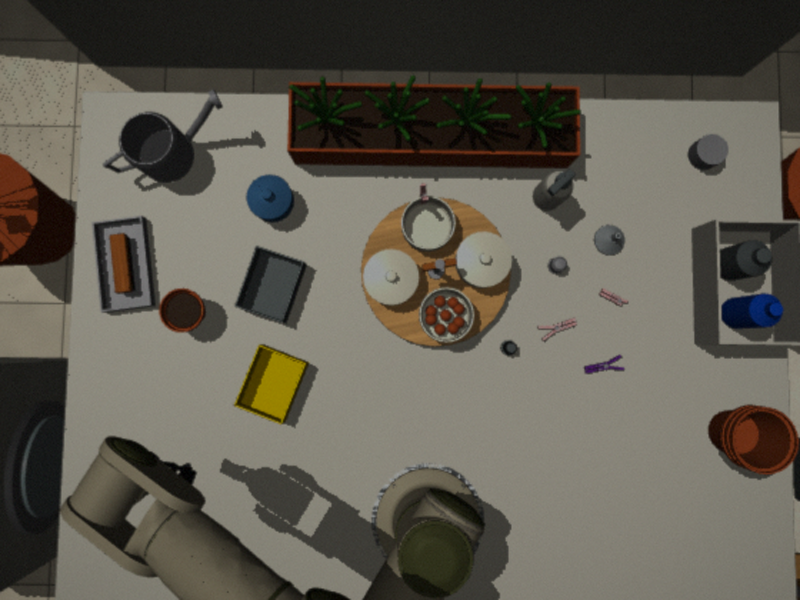

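View pics/scene0.png

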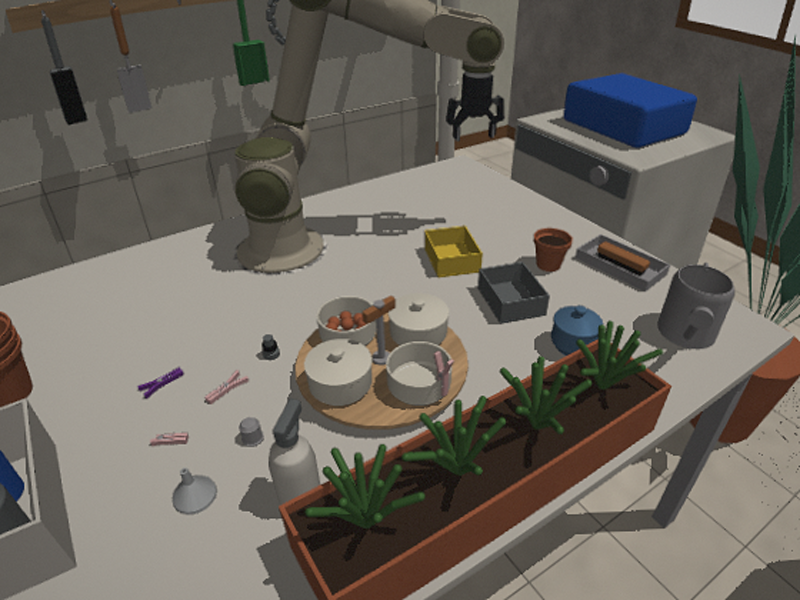

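The top view shows these candidates:
- **Pegs:** a pink whole peg with its V legs at (557,328), a short pink snapped one at (613,297), and a purple look-alike at (604,365).
- **Tubs:** a grey one at (271,285), a yellow look-alike at (272,384), and a shallow grey tray holding a brick at (123,263).
- **Bowls:** the peg bowl is at (429,222), with its clipped peg at (423,190). The bead bowl is at (446,315).

I'll check the choice in a close crop.

```bash
python3 - <<'E'
from h import *
im=capture("top")
a=cv2.resize(im[190:265,360:450],None,fx=4.4,fy=4.4,interpolation=cv2.INTER_CUBIC)  # pegs
b=cv2.resize(im[120:250,245:365],(396,429),interpolation=cv2.INTER_CUBIC) # x3.3
c=np.zeros((600,800,3),np.uint8); c[:a.shape[0],:a.shape[1]]=a; c[:429,400:796]=b
d=cv2.resize(im[165:235,160:220],None,fx=3.6,fy=3.6,interpolation=cv2.INTER_CUBIC); c[340:340+d.shape[0],:d.shape[1]]=d
cv2.imwrite("pics/crop1.png",c)
f=lambda u,v,z:px2w("top",u*.7,v*.7,z).round(0)
print("whole",f(557,328,6),"snap",f(613,297,6),"tub",f(271,285,55),"axis/handle",f(438,268,164),"pegbowl",f(429,222,89),"bead",f(446,315,89),"lids",f(391,277,89),f(484,259,89))
E
```

```text
whole [ 420. -287.    6.] snap [ 491. -412.    6.] tub [503. 342.  55.] axis/handle [533. -11. 164.] pegbowl [639.   4.  89.] bead [442. -33.  89.] lids [521.  83.  89.] [ 562. -113.   89.]
```

View pics/crop1.png

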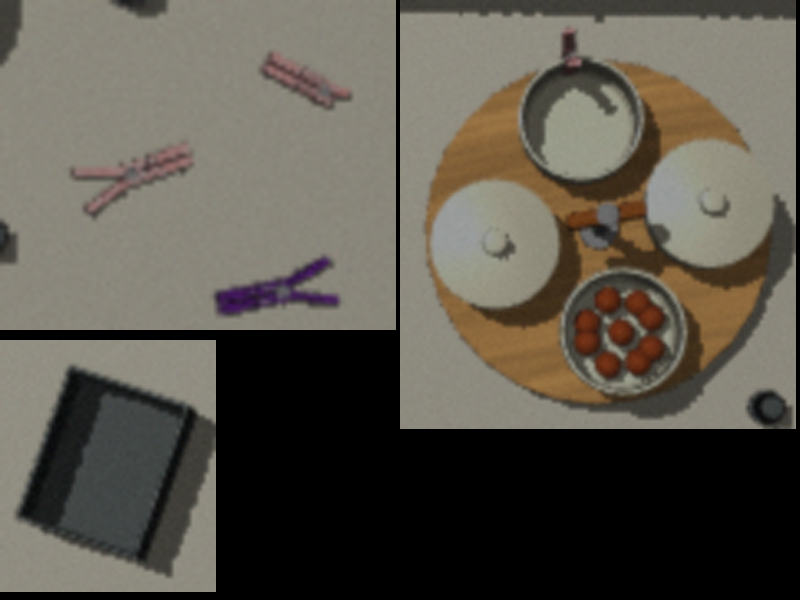

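The crop shows:
- **Whole peg:** jaws end at (188,153), spring at (133,172), and two legs to the left.
- **Snapped peg:** jaws end at (268,62), with a single stub at (348,95).
- **Purple peg:** at (280,290), to be left alone.
- **Tub:** grey and empty, centred at (107,462).
- **Turntable:** the peg bowl is empty at (581,121), with the bead bowl at (624,332).

```bash
python3 - <<'E'
from h import *
P=lambda u,v,z:px2w("top",360+u/4.4,190+v/4.4,z)
B=lambda u,v,z:px2w("top",245+(u-400)/3.3,120+v/3.3,z)
D=lambda u,v,z:px2w("top",160+u/3.6,165+(v-340)/3.6,z)
def ang(a,b): return np.degrees(np.arctan2(*(a-b)[1::-1]))
t,s=P(188,153,8),P(133,172,8); print("whole tip,spring",t,s,np.linalg.norm(t-s),ang(t,s),"pinch",t+(s-t)*30/np.linalg.norm(t-s))
t,s=P(268,63,8),P(325,93,8); print("snap",t,s,np.linalg.norm(t-s),ang(t,s),"pinch",t+(s-t)*30/np.linalg.norm(t-s), "stub",P(348,96,8))
p,b,l1,l2=B(581,121,89),B(624,332,89),B(494,243,89),B(711,202,89)
print("bowls",p,b,np.linalg.norm(p-b),"axis",(p+b)/2,(l1+l2)/2,ang(p,b),ang(l1,l2),"handle",(B(570,221,164)+B(645,208,164))/2)
c=[D(*q,55) for q in((70,368),(193,408),(145,558),(20,515))]; print("tub",np.mean(c,0),[np.linalg.norm(c[i]-c[i-1]).round() for i in range(4)],ang(c[0],c[3]))
E
```

```text
whole tip,spring [ 435.73688914 -326.99050135    8.        ] [ 421.52783848 -287.16594937    8.        ] 42.28347267272556 -70.36404593581027 pinch [ 425.65560932 -298.73509838    8.        ]
snap [ 501.6252612  -385.62862874    8.        ] [ 480.42941907 -426.66223837    8.        ] 46.18463860450757 62.68146099816162 pinch [ 487.85714948 -412.28269222    8.        ] stub [ 478.48286717 -443.30071758    8.        ]
bowls [635.31889634   5.61810628  89.        ] [441.56386989 -35.32989456  89.        ] 198.03471677895 axis [538.44138311 -14.85589414  89.        ] [541.61015458 -15.11112216  89.        ] 11.933240005236762 101.54577893593034 handle [540.23921745 -14.39893449 164.        ]
tub [504.8805226  341.86961625  55.        ] [np.float64(133.0), np.float64(111.0), np.float64(134.0), np.float64(113.0)] -16.929257369188136
```

```bash
cat >> h.py <<'E'
def goal(x,y,z,yaw,st=None):
    """yaw: wanted world angle (deg) of tool y. Prints turn about tool z (8deg units), and shift (25mm units) in tool axes before / after the turn"""
    st=st or sense(); q=st["ee_rot"]; M=R.from_quat([q[1],q[2],q[3],q[0]])
    m=M.as_matrix(); a=np.degrees(np.arctan2(m[1,1],m[0,1])); d=(yaw-a+180)%360-180
    w=np.array([x,y,z])-st["eef_pos"]
    f=lambda k:(R.from_euler("z",k,degrees=True)*M).inv().apply(w)/25
    print("yaw",a.round(1),"turn",(-d/8).round(2),"pre",f(0).round(2),"post",f(d).round(2),"tiltz",m[:,2].round(3),"t",round(st["time_s"],2),"pos",np.round(st["eef_pos"],1),"F",np.round(st["force"],1),"grip",round(st["grip_width"]*85.4,1),round(st["grip_force"],1),"q6",st["joints"][5].round(2))
E
python3 -c "
from h import *
goal(426.5,-301,150,19.6)"
```

```text
yaw 72.1 turn 6.56 pre [-19.94 -27.2    3.26] post [-33.72  -0.75   3.23] tiltz [-0.    -0.001 -1.   ] t 0.15 pos [161.5 499.4 230.9] F [-0.7  0.1  0.2] grip 85.3 0.0 q6 -0.22
```

```bash
for i in 1 ; do python3 -m crank '[[[-0.73,-1,0,0,0,0,45],[-0.73,-1,0,0,0,0,45],[-0.73,-1,0,0,0,0,45],[-0.73,-1,0,0,0,0,45],[-0.73,-1,0,0,0,0,45],[-0.73,-1,0,0,0,0,45],[-0.73,-1,0,0,0,0,45],[-0.73,-1,0,0,0,0,45]]]' 30; done
python3 -m crank '[[[-0.73,-1,0,0,0,0,45],[-0.73,-1,0,0,0,0,45],[-0.73,-1,0,0,0,0,45],[-0.73,-1,0,0,0,0,45],[-0.73,-1,0,0,0,0,45],[-0.73,-1,0,0,0,0,45],[-0.73,-1,0,0,0,0,45],[-0.73,-1,0,0,0,0,45]]]'
python3 -m crank '[[[-0.73,-1,0,0,0,0,45],[-0.73,-1,0,0,0,0,45],[-0.73,-1,0,0,0,0,45],[-0.73,-1,0,0,0,0,45],[-0.73,-1,0,0,0,0,45],[-0.73,-1,0,0,0,0,45],[-0.73,-1,0,0,0,0,45],[-0.73,-1,0,0,0,0,45]]]'
python3 -c "
from h import *
goal(426.5,-301,150,19.6)"
```

```text
time_s: 0.95
eef_pos: [239.0, 263.1, 231.2]
ee_rot: [0.0, 0.156, 0.988, -0.0]
force: [0.1, 0.2, -0.1]
grip_width: 0.524
grip_force: 0.0
time_s: 1.75
eef_pos: [316.4, 27.8, 231.3]
ee_rot: [0.0, 0.156, 0.988, 0.0]
force: [0.9, -0.2, -0.2]
grip_width: 0.524
grip_force: 0.0
time_s: 2.55
eef_pos: [393.8, -207.4, 231.1]
ee_rot: [-0.0, 0.156, 0.988, 0.0]
force: [0.1, 0.5, 0.1]
grip_width: 0.529
grip_force: 0.0
yaw 72.1 turn 6.56 pre [-2.4  -3.16  3.24] post [-3.97 -0.03  3.24] tiltz [-0.  0. -1.] t 2.55 pos [ 393.8 -207.4  231.1] F [0.1 0.5 0.1] grip 45.2 0.0 q6 -2.01
```

```bash
python3 -m crank '[[[-0.8,-1,0.5,0,0,0,45],[-0.8,-1,0.5,0,0,0,45],[-0.8,-1,0.5,0,0,0,45],[0,-0.16,0.5,0,0,1,45],[0,0,0.3,0,0,1,45],[0,0,0.3,0,0,1,45],[0,0,0.3,0,0,1,45],[0,0,0.3,0,0,1,45]]]'
python3 -m crank '[[[0,0,0,0,0,1,45],[0,0,0,0,0,0.56,45],[0,0,0,0,0,0,45],[0,0,0,0,0,0,45],[0,0,0,0,0,0,45],[0,0,0,0,0,0,45],[0,0,0,0,0,0,45],[0,0,0,0,0,0,45]]]'
python3 - <<'E'
from h import *
s=sense(); im=capture("wrist"); goal(426.5,-301,150,19.6,s)
for p in ([426.5,-301,8],[436,-327,8],[421.5,-287,8]): print(w2px("wrist",np.array(p,float),s)*800/560)
cv2.imwrite("pics/w1.png",cv2.resize(im,(800,600),interpolation=cv2.INTER_CUBIC))
import pickle; pickle.dump(s,open("s1.pkl","wb"))
E
```

```text
time_s: 3.35
eef_pos: [426.4, -299.7, 150.7]
ee_rot: [-0.0, 0.487, 0.874, 0.0]
force: [0.0, 0.7, 0.8]
grip_width: 0.522
grip_force: 0.0
time_s: 4.15
eef_pos: [426.5, -299.8, 151.3]
ee_rot: [0.0, 0.576, 0.817, 0.0]
force: [-0.9, 0.4, -0.5]
grip_width: 0.527
grip_force: 0.0
yaw 19.6 turn 0.0 pre [-0.05 -0.02  0.05] post [-0.05 -0.02  0.05] tiltz [ 0.  0. -1.] t 4.15 pos [ 426.5 -299.8  151.3] F [-0.9  0.4 -0.5] grip 45.0 0.0 q6 -1.18
[395.60380391 281.95799378]
[395.95041946 328.12974127]
[395.60421836 256.15505673]
```

View pics/w1.png

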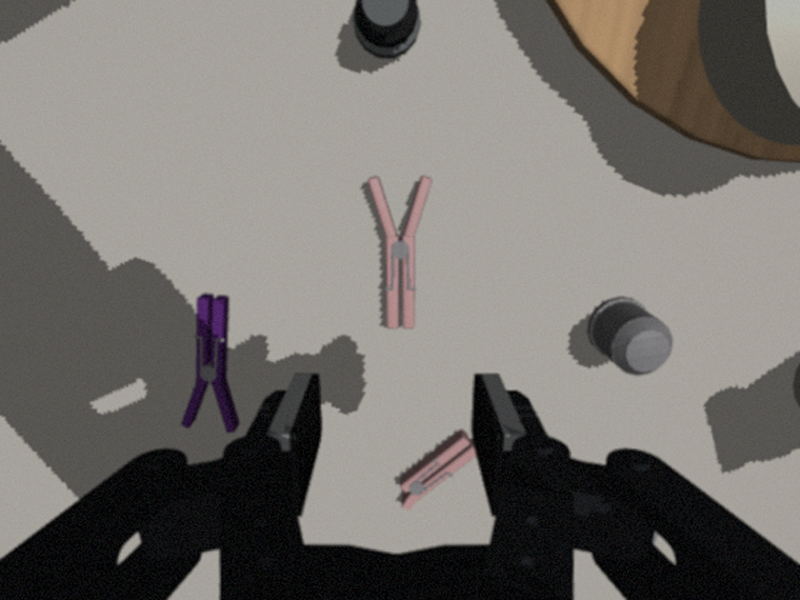

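The wrist view shows the whole peg upright, with its jaw end at (400,328) and spring at (400,250), within 2 mm of the prediction. The snapped peg runs from its jaws at (468,442) to its end at (408,500).

```bash
python3 - <<'E'
from h import *; import pickle
s=pickle.load(open("s1.pkl","rb"))
f=lambda u,v,z=10:px2w("wrist",u*.7,v*.7,z,s).round(1)
p=f(400,284); print(p,f(400,328),f(400,250)); print("snap",f(468,442),f(408,500))
goal(p[0],p[1],2,19.6)
E
```

```text
[ 429.1 -300.8   10. ] [ 437.9 -325.5   10. ] [ 422.5 -282.5   10. ]
snap [ 503.3 -382.    10. ] [ 482.9 -435.    10. ]
yaw 19.6 turn 0.0 pre [-0.07  0.09  5.97] post [-0.07  0.09  5.97] tiltz [ 0. -0. -1.] t 4.2 pos [ 426.5 -299.8  151.3] F [-0.4  0.3 -1. ] grip 45.4 0.0 q6 -1.18
```

```bash
python3 -m crank '[[[-0.07,0.09,0.9,0,0,0,45],[0,0,0.9,0,0,0,45],[0,0,0.9,0,0,0,45],[0,0,0.9,0,0,0,45],[0,0,0.9,0,0,0,45],[0,0,0.8,0,0,0,40],[0,0,0.5,0,0,0,40],[0,0,0.14,0,0,0,40]]]'
python3 -m crank '[[[0,0,0,0,0,0,40],[0,0,0,0,0,0,0],[0,0,0,0,0,0,0],[0,0,0,0,0,0,0],[0,0,0,0,0,0,0],[0,0,0,0,0,0,0],[0,0,-0.3,0,0,0,0],[0,0,-0.8,0,0,0,0]]]' 30
python3 -c "
from h import *
goal(626,3,230,11.9)"
```

```text
time_s: 5.0
eef_pos: [428.8, -300.3, 1.8]
ee_rot: [-0.001, 0.576, 0.817, 0.0]
force: [0.1, -0.5, -0.5]
grip_width: 0.465
grip_force: 0.0
time_s: 5.8
eef_pos: [428.5, -300.0, 29.9]
ee_rot: [-0.001, 0.576, 0.817, 0.0]
force: [-0.2, 0.1, 0.1]
grip_width: 0.176
grip_force: 30.9
yaw 19.6 turn 0.96 pre [ 8.79 11.5  -7.99] post [10.25 10.22 -7.99] tiltz [-0.002  0.002 -1.   ] t 5.8 pos [ 428.5 -300.    29.9] F [-0.2  0.1  0.1] grip 15.0 30.9 q6 -1.18
```

```bash
python3 -m crank '[[[0,0,-1,0,0,0,0],[0,0,-1,0,0,0,0],[0,0,-1,0,0,0.96,0],[0.5,0.5,-1,0,0,0,0],[0.85,0.85,-1,0,0,0,0],[0.85,0.85,-1,0,0,0,0],[0.85,0.85,-1,0,0,0,0],[0.85,0.85,-0.6,0,0,0,0]]]'
python3 -c "
from h import *
goal(632.5,-8,200,11.9)"
```

```text
time_s: 6.6
eef_pos: [505.2, -184.2, 222.9]
ee_rot: [0.001, 0.63, 0.777, 0.0]
force: [0.4, 0.1, 0.2]
grip_width: 0.173
grip_force: 30.9
yaw 11.9 turn 0.0 pre [5.84 6.44 0.92] post [5.85 6.44 0.92] tiltz [ 0.002 -0.002 -1.   ] t 6.6 pos [ 505.2 -184.2  222.9] F [0.4 0.1 0.2] grip 14.8 30.9 q6 -0.78
```

```bash
python3 -m crank '[[[0.84,0.92,0,0,0,0,0],[0.84,0.92,0,0,0,0,0],[0.84,0.92,0,0,0,0,0],[0.84,0.92,0,0,0,0,0],[0.83,0.92,0,0,0,0,0],[0.83,0.92,0.2,0,0,0,0],[0.82,0.92,0.3,0,0,0,0],[0,0,0.4,0,0,0,0]]]'
python3 - <<'E'
from h import *
s=sense(); im=capture("wrist"); goal(632.5,-8,68,11.9,s)
for p in ([638,5.6,89],[638+58*.978,5.6+58*.206,89],[632.5,-8,39]): print(w2px("wrist",np.array(p,float),s)*800/560)
cv2.imwrite("pics/w2.png",cv2.resize(im,(800,600),interpolation=cv2.INTER_CUBIC))
E
```

```text
time_s: 7.4
eef_pos: [632.9, -6.1, 197.8]
ee_rot: [0.0, 0.629, 0.778, 0.001]
force: [-0.3, 0.6, 0.0]
grip_width: 0.173
grip_force: 30.9
yaw 12.1 turn 0.03 pre [-0.07 -0.04  5.19] post [-0.07 -0.04  5.19] tiltz [ 0.001  0.    -1.   ] t 7.4 pos [632.9  -6.1 197.8] F [-0.3  0.6  0. ] grip 14.8 30.9 q6 -0.41
[410.95931009 276.48390063]
[526.91601081 277.09038793]
[394.54795525 276.48849929]
```

View pics/w2.png

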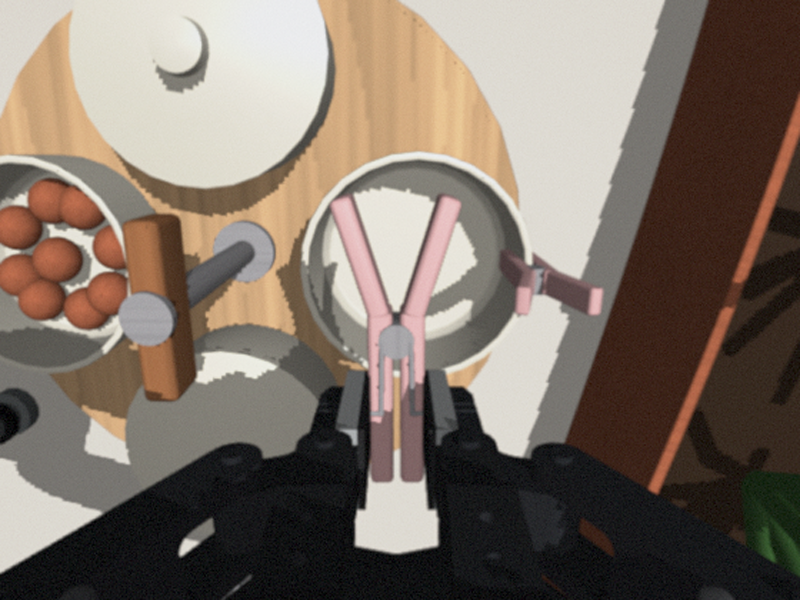

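The wrist view shows the peg held firmly by its jaws above the peg bowl. The rim centre is near (417,267), the clipped peg at (530,280), and the handle bar from (155,220) to (165,395). I can go straight down.

```bash
python3 -m crank '[[[0.06,0,0.8,0,0,0,0],[0,0,0.8,0,0,0,0],[0,0,0.8,0,0,0,0],[0,0,0.8,0,0,0,0],[0,0,0.8,0,0,0,0],[0,0,0.7,0,0,0,0],[0,0,0.4,0,0,0,0],[0,0,0,0,0,0,0]]]'
python3 -m crank '[[[0,0,0,0,0,0,26],[0,0,0,0,0,0,26],[0,0,0,0,0,0,26],[0,0,0,0,0,0,26],[0,0,-0.5,0,0,0,26],[0,0,-1,0,0,0,26],[0,0,-1,0,0,0,26],[0,0,-1,0,0,0,26]]]'
python3 - <<'E'
from h import *
cv2.imwrite("pics/t1.png",capture("wrist")[60:330,100:460])
# snapped: top: 501.6,-385.6 -> 480.4,-426.7 ; wrist: 503,-382 -> 483,-435
goal(490,-409,150,-27.3)
E
```

```text
time_s: 8.25
eef_pos: [630.7, -8.0, 69.4]
ee_rot: [-0.001, 0.63, 0.776, -0.001]
force: [-1.3, 0.4, -0.3]
grip_width: 0.172
grip_force: 30.9
time_s: 9.05
eef_pos: [631.6, -7.5, 159.9]
ee_rot: [0.0, 0.63, 0.777, 0.0]
force: [-0.2, 0.2, 0.7]
grip_width: 0.302
grip_force: 0.0
yaw 11.9 turn 4.9 pre [-14.52  -8.93   0.57] post [-16.89   2.27   0.66] tiltz [ 0.008 -0.002 -1.   ] t 9.1 pos [633.2  -7.8 164.7] F [ 0.8 -0.5  3.9] grip 26.2 0.0 q6 -0.41
```

View pics/t1.png

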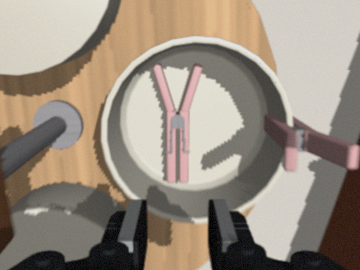

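The whole peg lies flat on the floor of the peg bowl at (180,125) in the crop. Next is the snapped one.

```bash
python3 -m crank '[[[0,0,-1,0,0,0,40],[-0.5,-0.3,-1,0,0,0,40],[-1,-0.61,0,0,0,0,40],[-1,-0.61,0,0,0,0,40],[-1,-0.61,0,0,0,0,40],[-1,-0.61,0,0,0,0,40],[-1,-0.61,0,0,0,0,40],[-1,-0.61,0,0,0,0,40]]]'
python3 -m crank '[[[-1,-0.61,0,0,0,0,40],[-1,-0.61,0,0,0,0,40],[-1,-0.61,0,0,0,0,40],[-1,-0.61,0,0,0,0,40],[-1,-0.61,0,0,0,0,40],[-1,-0.61,0.3,0,0,0,40],[-1,-0.61,0.6,0,0,0,40],[-1,-0.61,0.8,0,0,1,40]]]'
python3 -m crank '[[[0,0,0.9,0,0,1,40],[0,0,0,0,0,1,40],[0,0,0,0,0,1,40],[0,0,0,0,0,0.9,40],[0,0,0,0,0,0,40],[0,0,0,0,0,0,40],[0,0,0,0,0,0,40],[0,0,0,0,0,0,40]]]'
python3 - <<'E'
from h import *
s=sense(); im=capture("wrist"); goal(490,-409,150,-27.3,s)
for p in ([503,-384,10],[480.4,-427,10]): print(w2px("wrist",np.array(p,float),s)*800/560)
cv2.imwrite("pics/w3.png",cv2.resize(im,(800,600),interpolation=cv2.INTER_CUBIC))
import pickle; pickle.dump(s,open("s1.pkl","wb"))
E
```

```text
time_s: 9.9
eef_pos: [567.7, -188.0, 208.8]
ee_rot: [0.001, 0.63, 0.777, 0.0]
force: [-0.4, -0.5, -0.4]
grip_width: 0.466
grip_force: 0.0
time_s: 10.7
eef_pos: [490.0, -409.3, 166.6]
ee_rot: [0.001, 0.683, 0.73, -0.0]
force: [0.3, 0.4, 0.8]
grip_width: 0.468
grip_force: 0.0
time_s: 11.5
eef_pos: [490.1, -407.9, 142.9]
ee_rot: [0.0, 0.854, 0.521, 0.0]
force: [-0.5, 0.3, -0.5]
grip_width: 0.473
grip_force: 0.0
yaw -27.2 turn 0.01 pre [-0.04  0.02 -0.28] post [-0.04  0.02 -0.28] tiltz [ 0. -0. -1.] t 11.5 pos [ 490.1 -407.9  142.9] F [-0.5  0.3 -0.5] grip 40.4 0.0 q6 -0.4
[396.51400251 235.22988472]
[395.61338503 321.73712459]
```

View pics/w3.png

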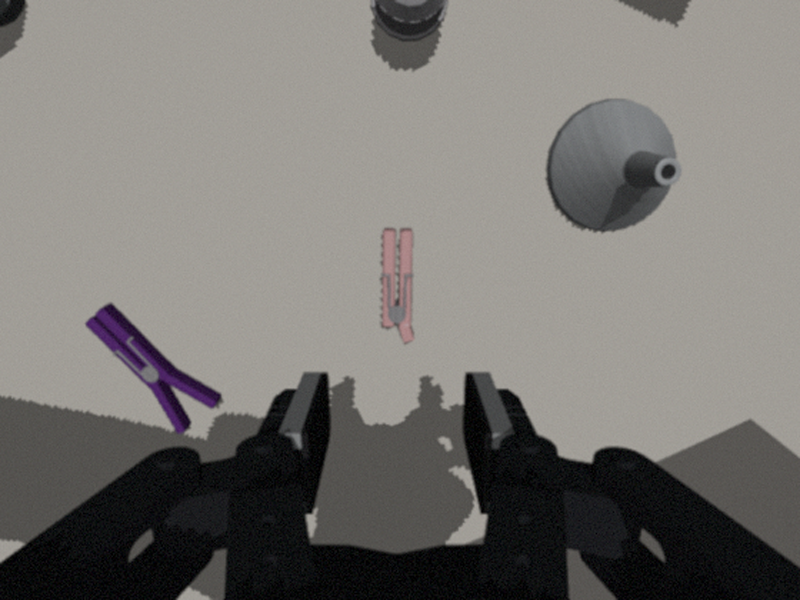

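The snapped peg is vertical in the image, with its jaw end at (397,229) and stub at (405,340). The pinch point (397,279) lies under the TCP, so I can go straight down.

```bash
python3 -m crank '[[[0,0,0.9,0,0,0,40],[0,0,0.9,0,0,0,40],[0,0,0.9,0,0,0,40],[0,0,0.9,0,0,0,40],[0,0,0.9,0,0,0,40],[0,0,0.7,0,0,0,40],[0,0,0.35,0,0,0,40],[0,0,0.07,0,0,0,40]]]'
python3 -m crank '[[[0,0,0,0,0,0,40],[0,0,0,0,0,0,0],[0,0,0,0,0,0,0],[0,0,0,0,0,0,0],[0,0,0,0,0,0,0],[0,0,0,0,0,0,0],[0,0,-0.3,0,0,0,0],[0,0,-0.8,0,0,0,0]]]' 30
python3 -c "
from h import *
goal(505,342,215,-27.3)
goal(505,342,215,-17)"
```

```text
time_s: 12.35
eef_pos: [489.9, -407.6, 1.5]
ee_rot: [-0.001, 0.854, 0.521, -0.0]
force: [-1.0, -0.3, -0.0]
grip_width: 0.47
grip_force: 0.0
time_s: 13.15
eef_pos: [489.4, -407.0, 28.8]
ee_rot: [-0.002, 0.854, 0.52, -0.0]
force: [0.4, -0.8, -0.3]
grip_width: 0.184
grip_force: 31.1
yaw -27.3 turn 0.0 pre [ 26.93 -13.2   -7.37] post [ 26.92 -13.21  -7.37] tiltz [-0.002  0.003 -1.   ] t 13.15 pos [ 489.4 -407.    28.8] F [ 0.4 -0.8 -0.3] grip 15.7 31.1 q6 -0.4
yaw -27.3 turn -1.29 pre [ 26.93 -13.2   -7.37] post [28.84 -8.19 -7.38] tiltz [-0.002  0.003 -1.   ] t 13.15 pos [ 489.4 -407.    28.8] F [ 0.4 -0.8 -0.3] grip 15.7 31.1 q6 -0.4
```

```bash
python3 -m crank '[[[0,0,-1,0,0,0,0],[0,0,-1,0,0,0,0],[0,0,-1,0,0,0,0],[0.5,-0.24,-1,0,0,0,0],[1,-0.49,-1,0,0,0,0],[1,-0.49,-1,0,0,0,0],[1,-0.49,-1,0,0,0,0],[1,-0.49,-0.37,0,0,0,0]]]'
python3 -m crank '[[[1,-0.49,0,0,0,0,0],[1,-0.49,0,0,0,0,0],[1,-0.49,0,0,0,0,0],[1,-0.49,0,0,0,0,0],[1,-0.49,0,0,0,0,0],[1,-0.49,0,0,0,0,0],[1,-0.49,0,0,0,0,0],[1,-0.49,0,0,0,0,0]]]'
python3 -m crank '[[[1,-0.49,0,0,0,0,0],[1,-0.49,0,0,0,0,0],[1,-0.49,0,0,0,0,0],[1,-0.49,0,0,0,0,0],[1,-0.49,0,0,0,0,0],[1,-0.49,0,0,0,0,0],[1,-0.49,0,0,0,0,0],[1,-0.49,0,0,0,0,0]]]'
python3 -c "
from h import *
goal(505,342,215,-27.3)"
```

```text
time_s: 13.95
eef_pos: [493.2, -282.0, 217.0]
ee_rot: [0.002, 0.854, 0.52, 0.001]
force: [-0.2, -0.0, 0.3]
grip_width: 0.175
grip_force: 31.1
time_s: 14.75
eef_pos: [497.1, -58.8, 214.5]
ee_rot: [0.0, 0.854, 0.52, 0.0]
force: [0.4, -0.0, 0.5]
grip_width: 0.173
grip_force: 31.1
time_s: 15.55
eef_pos: [501.7, 163.8, 214.4]
ee_rot: [0.0, 0.854, 0.52, 0.0]
force: [0.2, -0.8, 0.4]
grip_width: 0.177
grip_force: 31.1
yaw -27.3 turn 0.0 pre [ 6.4  -3.15 -0.02] post [ 6.39 -3.15 -0.02] tiltz [ 0.  0. -1.] t 15.55 pos [501.7 163.8 214.4] F [ 0.2 -0.8  0.4] grip 15.1 31.1 q6 0.57
```

```bash
python3 -m crank '[[[0.91,-0.45,0,0,0,0,0],[0.91,-0.45,0,0,0,0,0],[0.91,-0.45,0,0,0,0,0],[0.91,-0.45,0,0,0,0,0],[0.92,-0.45,0,0,0,0,0],[0.92,-0.45,0,0,0,0,0],[0.92,-0.45,0.4,0,0,0,0],[0,0,0.8,0,0,0,0]]]'
python3 -m crank '[[[0,0,0.9,0,0,0,0],[0,0,0.9,0,0,0,0],[0,0,0.9,0,0,0,0],[0,0,0.9,0,0,0,0],[0,0,0.9,0,0,0,0],[0,0,0.9,0,0,0,0],[0,0,0.5,0,0,0,0],[0,0,0,0,0,0,0]]]'
python3 -m crank '[[[0,0,0,0,0,0,30],[0,0,0,0,0,0,30],[0,0,0,0,0,0,30],[0,0,0,0,0,0,30],[0,0,-0.5,0,0,0,30],[0,0,-1,0,0,0,30],[0,0,-1,0,0,0,30],[0,0,-1,0,0,0,30]]]'
python3 -m crank '[[[0,0,-1,0,0,0,75],[0,0,-1,0,0,0,75],[0,0,-1,0,0,0,75],[0,0,-0.6,0,0,0,75],[-0.5,0.25,0,0,0,0,75],[-1,0.5,0,0,0,0,75],[-1,0.5,0,0,0,0,75],[-1,0.5,0,0,0,0,75]]]'
python3 - <<'E'
from h import *
w=capture("wrist"); t=capture("top")
c=np.zeros((600,800,3),np.uint8)
c[:450,:420]=cv2.resize(t[120:270,150:290],None,fx=3,fy=3,interpolation=cv2.INTER_CUBIC)
c[:429,404:800]=cv2.resize(t[120:250,245:365],(396,429),interpolation=cv2.INTER_CUBIC)
cv2.imwrite("pics/t2.png",c); goal(540,-15,215,11)
E
```

```text
time_s: 16.35
eef_pos: [505.2, 343.7, 185.0]
ee_rot: [-0.0, 0.853, 0.522, 0.002]
force: [-0.1, 0.1, -0.8]
grip_width: 0.178
grip_force: 31.1
time_s: 17.15
eef_pos: [504.5, 340.6, 35.3]
ee_rot: [-0.0, 0.854, 0.52, -0.001]
force: [-0.4, -0.7, 0.4]
grip_width: 0.176
grip_force: 31.1
time_s: 17.95
eef_pos: [505.4, 341.0, 126.2]
ee_rot: [0.0, 0.854, 0.52, 0.0]
force: [0.4, 0.3, 0.2]
grip_width: 0.348
grip_force: 0.0
time_s: 18.75
eef_pos: [503.4, 241.2, 213.4]
ee_rot: [-0.0, 0.854, 0.52, -0.001]
force: [0.5, -0.2, -0.1]
grip_width: 0.879
grip_force: 0.0
yaw -27.5 turn -4.81 pre [-8.37  5.98 -0.04] post [-10.28  -0.52  -0.04] tiltz [-0.001 -0.001 -1.   ] t 18.85 pos [503.8 239.8 213.7] F [-0.1  1.2 -0.6] grip 74.7 0.0 q6 0.71
```

View pics/t2.png

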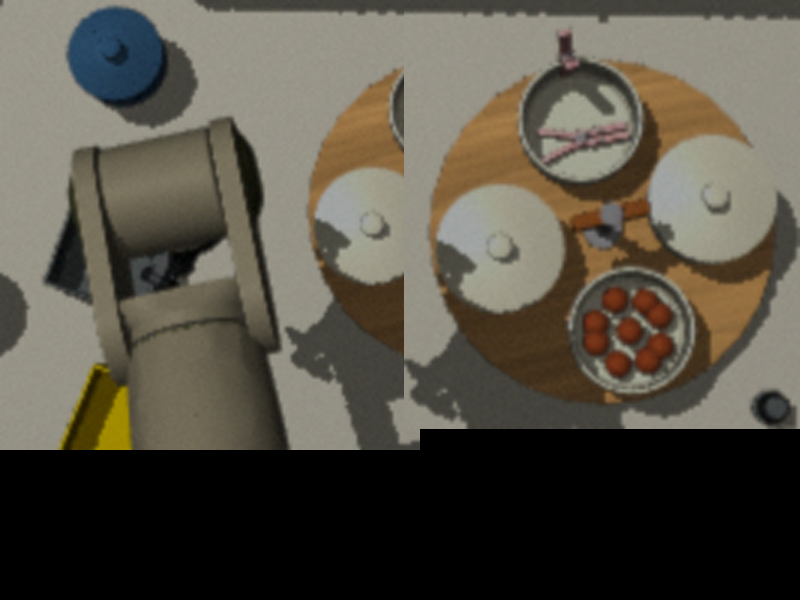

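The whole peg is still in the bowl at (585,143). The arm hides the tub, so I'll check that later. Now the turntable angle and the approach to the handle.

```bash
python3 - <<'E'
from h import *
B=lambda u,v,z:px2w("top",245+(u-404)/3.3,120+v/3.3,z)
p,b,l1,l2=B(582,121,89),B(631,331,89),B(500,248,89),B(712,199,89)
d=lambda a,b:np.degrees(np.arctan2(*(a-b)[1::-1]))
print((p+b+l1+l2)/4,d(p,b),d(l1,l2)-90)
goal(540,-15,215,13)
E
python3 -m crank '[[[-0.93,0.66,0,0,0,0,60],[-0.93,0.66,0,0,0,0,60],[-0.93,0.66,0,0,0,0,60],[-0.93,0.66,0,0,0,0,60],[-0.93,0.66,0,0,0,0,60],[-0.93,0.66,0,0,0,0,60],[-0.93,0.66,0,0,0,-1,60],[0,0,0,0,0,-1,60]]]'
python3 -c "
from h import *
goal(540,-15,180,13)"
```

```text
[539.79426783 -14.75704701  89.        ] 13.544688286496275 13.865663176037515
yaw -27.5 turn -5.06 pre [-8.37  5.98 -0.04] post [-10.26  -0.88  -0.04] tiltz [-0.001 -0.001 -1.   ] t 18.85 pos [503.8 239.8 213.7] F [-0.1  1.2 -0.6] grip 74.7 0.0 q6 0.71
time_s: 19.65
eef_pos: [532.0, 42.7, 213.5]
ee_rot: [-0.0, 0.772, 0.635, -0.0]
force: [-0.2, 0.7, 0.4]
grip_width: 0.701
grip_force: 0.0
yaw -11.1 turn -3.02 pre [-2.2   0.76  1.34] post [-2.32 -0.21  1.34] tiltz [-0.001 -0.    -1.   ] t 19.65 pos [532.   42.7 213.5] F [-0.2  0.7  0.4] grip 59.9 0.0 q6 0.06
```

```bash
python3 -m crank '[[[0,0,0,0,0,-1,60],[0,0,0,0,0,-1,60],[0,0,0,0,0,-1.0,60],[-0.8,-0.07,0,0,0,-0.08,60],[-0.8,-0.08,0,0,0,0,60],[-0.72,-0.08,0,0,0,0,60],[0,0,0,0,0,0,60],[0,0,0,0,0,0,60]]]'
python3 - <<'E'
from h import *
s=sense(); im=capture("wrist"); goal(540,-15,133.5,13.5,s)
a=np.radians(13.5); t=np.array([-np.sin(a),np.cos(a)])
for k in(-35,0,35): print(w2px("wrist",np.array([540+k*t[0],-15+k*t[1],164]),s)*800/560)
cv2.imwrite("pics/w4.png",cv2.resize(im,(800,600),interpolation=cv2.INTER_CUBIC))
E
```

```text
time_s: 20.45
eef_pos: [539.3, -12.1, 213.7]
ee_rot: [-0.0, 0.62, 0.784, -0.0]
force: [-0.1, 0.3, 0.1]
grip_width: 0.702
grip_force: 0.0
yaw 13.3 turn -0.02 pre [-0.12  0.    3.21] post [-0.12  0.    3.21] tiltz [-0.001  0.    -1.   ] t 20.45 pos [539.3 -12.1 213.7] F [-0.1  0.3  0.1] grip 60.0 0.0 q6 -0.47
[396.44384549 423.1921285 ]
[396.27754406 344.67727024]
[396.09265175 257.78851816]
```

View pics/w4.png

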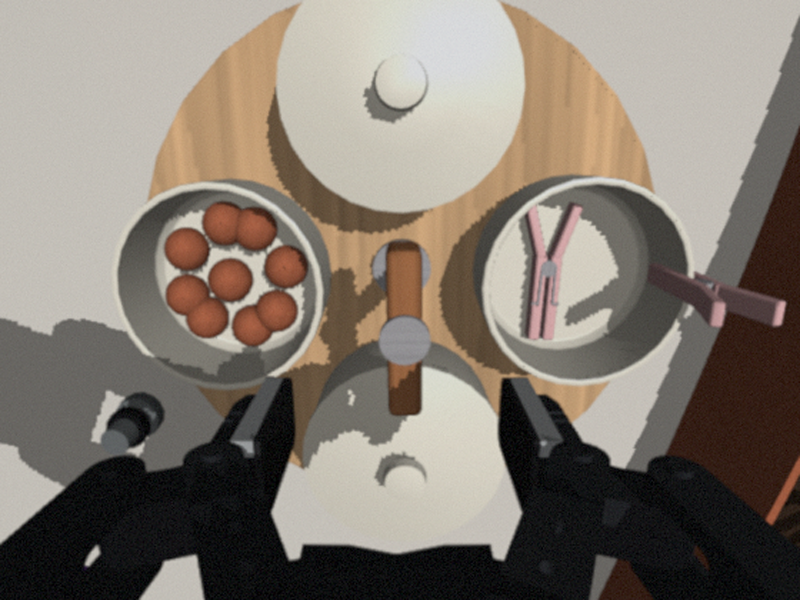

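The bar runs vertically in the image from (404,245) to (405,412), centred at (405,341). It lines up with the gripper to within about 3 mm. Lower and grip.

```bash
python3 -m crank '[[[-0.07,0.1,0.5,0,0,0,60],[0,0,0.6,0,0,0,60],[0,0,0.6,0,0,0,60],[0,0,0.6,0,0,0,60],[0,0,0.5,0,0,0,60],[0,0,0.3,0,0,0,60],[0,0,0.1,0,0,0,60],[0,0,0,0,0,0,60]]]'
python3 -m crank '[[[0,0,0,0,0,0,30],[0,0,0,0,0,0,10],[0,0,0,0,0,0,0],[0,0,0,0,0,0,0],[0,0,0,0,0,0,0],[0,0,0,0,0,0,0],[0,0,0,0,0,0,0],[0,0,0,0,0,0,0]]]' 30
python3 -c "
from h import *
goal(540,-15,133.5,13.5);print(sense()['wrist_torque'])"
```

```text
time_s: 21.3
eef_pos: [542.6, -13.3, 134.0]
ee_rot: [0.0, 0.62, 0.785, 0.0]
force: [-0.4, 0.6, 0.1]
grip_width: 0.705
grip_force: 0.0
time_s: 22.1
eef_pos: [542.9, -13.4, 134.5]
ee_rot: [0.0, 0.62, 0.785, 0.0]
force: [1.3, 0.7, 6.1]
grip_width: 0.154
grip_force: 30.0
yaw 13.4 turn -0.02 pre [-0.04 -0.13  0.04] post [-0.04 -0.13  0.04] tiltz [ 0.001 -0.    -1.   ] t 22.1 pos [542.9 -13.4 134.5] F [1.3 0.7 6.1] grip 13.2 30.0 q6 -0.47
[ 0.13778973 -0.07559091 -0.02266194]
```

```bash
python3 -m crank '[[[0,0,0,0,0,-0.3,0],[0,0,0,0,0,-0.6,0],[0,0,0,0,0,-0.9,0],[0,0,0,0,0,-0.9,0],[0,0,0,0,0,-0.9,0],[0,0,0,0,0,-0.9,0],[0,0,0,0,0,-0.9,0],[0,0,0,0,0,-0.6,0]]]'
python3 -c "
from h import *
goal(540,-15,133.5,0);print(sense()['wrist_torque'])"
```

```text
time_s: 22.9
eef_pos: [544.7, -12.1, 134.5]
ee_rot: [0.003, 0.245, 0.969, 0.002]
force: [14.6, 9.9, -1.1]
grip_width: 0.162
grip_force: 29.9
yaw 61.6 turn 7.7 pre [ 0.11 -0.19  0.04] post [-0.12 -0.19  0.04] tiltz [ 0.006  0.002 -1.   ] t 22.9 pos [544.7 -12.1 134.5] F [14.6  9.9 -1.1] grip 13.8 29.9 q6 -1.32
[ 1.45626942 -1.94270329 -0.41226664]
```

```bash
python3 -m crank '[[[-0.05,0.1,0,0,0,0,0],[0,0,0,0,0,0,0],[0,0,0,0,0,0,0],[0,0,0,0,0,0,0],[0,0,0,0,0,-0.3,0],[0,0,0,0,0,-0.6,0],[0,0,0,0,0,-0.8,0],[0,0,0,0,0,-0.8,0]]]'
python3 -c "
from h import *
goal(540,-15,133.5,0);print(sense()['wrist_torque'])"
```

```text
time_s: 23.7
eef_pos: [545.0, -11.1, 134.4]
ee_rot: [0.0, 0.073, 0.997, 0.001]
force: [0.7, 5.9, 6.1]
grip_width: 0.163
grip_force: 30.9
yaw 81.6 turn 10.2 pre [ 0.17 -0.18  0.04] post [-0.15 -0.2   0.04] tiltz [ 0.001  0.001 -1.   ] t 23.7 pos [545.  -11.1 134.4] F [0.7 5.9 6.1] grip 13.9 30.9 q6 -1.66
[ 0.94370166 -0.14378462 -0.17643055]
```

```bash
python3 -m crank '[[[0,0.03,0,0,0,-0.6,0],[0,0,0,0,0,-0.9,0],[0,0,0,0,0,-0.9,0],[0,0,0,0,0,-0.9,0],[0,0,0,0,0,-0.9,0],[0,0,0,0,0,-0.9,0],[0,0,0,0,0,-0.9,0],[0,0,0,0,0,-0.6,0]]]'
python3 -m crank '[[[0,0,0,0,0,-0.4,0],[0,0,0,0,0,0,0],[0,0,0,0,0,0,0],[0,0,0,0,0,0,60],[0,0,0,0,0,0,60],[0,0,0,0,0,0,60],[0,0,0,0,0,0,60],[0,0,0,0,0,0,60]]]'
python3 -c "
from h import *
goal(545,-11,200,0);print(sense()['wrist_torque'])"
```

```text
time_s: 24.5
eef_pos: [544.2, -8.8, 134.5]
ee_rot: [-0.0, -0.378, 0.926, 0.002]
force: [-5.5, 14.2, 10.4]
grip_width: 0.155
grip_force: 31.8
time_s: 25.3
eef_pos: [544.9, -11.2, 133.9]
ee_rot: [-0.0, -0.401, 0.916, 0.0]
force: [1.0, -0.3, 0.3]
grip_width: 0.703
grip_force: 0.0
yaw 137.3 turn 17.17 pre [-0.01  0.   -2.64] post [ 0.01  0.   -2.64] tiltz [-0. -0. -1.] t 25.3 pos [544.9 -11.2 133.9] F [ 1.  -0.3  0.3] grip 60.0 0.0 q6 -2.63
[-0.01102874  0.01166008  0.01518114]
```

```bash
python3 -m crank '[[[0,0,-0.9,0,0,0,60],[0,0,-0.9,0,0,0,60],[0,0,-0.4,0,0,1,60],[0,0,0,0,0,1,60],[0,0,0,0,0,1,60],[0,0,0,0,0,1,60],[0,0,0,0,0,1,60],[0,0,0,0,0,1,60]]]'
python3 -m crank '[[[0,0,0,0,0,1,60],[0,0,0,0,0,1,60],[0,0,0,0,0,1,60],[0,0,0,0,0,1,60],[0,0,0,0,0,1,60],[0,0,0,0,0,1,60],[0,0,0,0,0,1,60],[0,0,0,0,0,1,60]]]'
python3 -m crank '[[[0,0,0,0,0,1,60],[0,0,0,0,0,1,60],[0,0,0,0,0,1,60],[0,0,0,0,0,1,60],[0,0,0,0,0,1,60],[0,0,0,0,0,1,60],[0,0,0,0,0,1,60],[0,0,0,0,0,1,60]]]'
python3 - <<'E'
from h import *
s=sense();goal(542.5,-10.8,133.5,-42.7,s)
w=capture("wrist");t=capture("top")
c=np.zeros((600,800,3),np.uint8); c[:300,:400]=cv2.resize(w,(400,300))
c[:600,400:800]=cv2.resize(t[120:270,155:365],(400,286))[:600] if 0 else 0
k=cv2.resize(t[110:260,155:365],(798,570),interpolation=cv2.INTER_CUBIC)
c[:300,:400]=cv2.resize(w,(400,300),interpolation=cv2.INTER_AREA); c[300:586,:400]=cv2.resize(k,(400,286))
k=cv2.resize(t[120:250,245:365],(396,429),interpolation=cv2.INTER_CUBIC); c[:429,404:]=k
cv2.imwrite("pics/t3.png",c)
E
```

```text
time_s: 26.1
eef_pos: [544.9, -11.1, 189.0]
ee_rot: [-0.0, 0.009, 1.0, -0.0]
force: [0.1, -0.3, -0.5]
grip_width: 0.698
grip_force: 0.0
time_s: 26.9
eef_pos: [544.9, -11.1, 189.0]
ee_rot: [-0.0, 0.537, 0.843, -0.0]
force: [-0.8, 0.1, -0.2]
grip_width: 0.702
grip_force: 0.0
time_s: 27.7
eef_pos: [544.9, -11.1, 189.0]
ee_rot: [-0.0, 0.903, 0.431, -0.0]
force: [-0.2, -0.1, 0.1]
grip_width: 0.701
grip_force: 0.0
yaw -39.0 turn 0.47 pre [-0.05 -0.08  2.22] post [-0.06 -0.08  2.22] tiltz [-0. -0. -1.] t 27.7 pos [544.9 -11.1 189. ] F [-0.2 -0.1  0.1] grip 59.9 0.0 q6 0.44
```

View pics/t3.png

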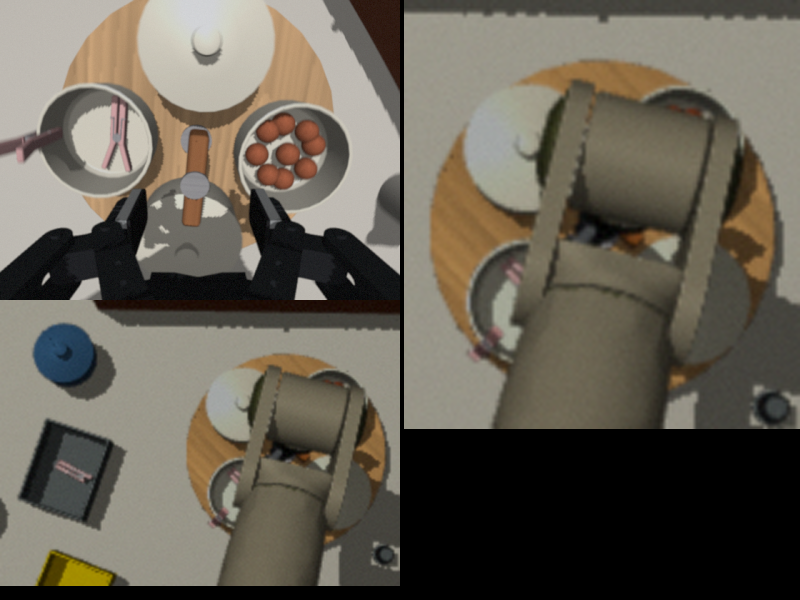

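The snapped peg is in the grey tub at (73,471) and the whole peg is in the peg bowl. The bar sits about 4° off the tool, as expected. Regrasp and finish the turn.

```bash
python3 -m crank '[[[-0.06,-0.08,0.3,0,0,0.47,60],[0,0,0.4,0,0,0,60],[0,0,0.4,0,0,0,60],[0,0,0.4,0,0,0,60],[0,0,0.4,0,0,0,60],[0,0,0.22,0,0,0,60],[0,0,0.1,0,0,0,60],[0,0,0,0,0,0,60]]]'
python3 -m crank '[[[0,0,0,0,0,0,30],[0,0,0,0,0,0,10],[0,0,0,0,0,0,0],[0,0,0,0,0,0,0],[0,0,0,0,0,0,0],[0,0,0,0,0,0,0],[0,0,0,0,0,0,0],[0,0,0,0,0,0,0]]]' 30
python3 -c "
from h import *
goal(542.5,-10.8,133.5,0)"
```

```text
time_s: 28.6
eef_pos: [542.5, -10.9, 133.4]
ee_rot: [-0.0, 0.915, 0.404, -0.0]
force: [-0.3, -0.4, -0.3]
grip_width: 0.7
grip_force: 0.0
time_s: 29.4
eef_pos: [542.2, -10.7, 133.9]
ee_rot: [-0.0, 0.915, 0.404, -0.0]
force: [-5.2, 1.0, 5.8]
grip_width: 0.159
grip_force: 30.4
yaw -42.4 turn -5.3 pre [0.01 0.01 0.02] post [-0.    0.01  0.02] tiltz [-0.001  0.    -1.   ] t 29.4 pos [542.2 -10.7 133.9] F [-5.2  1.   5.8] grip 13.6 30.4 q6 0.5
```

```bash
python3 -m crank '[[[0,0,0,0,0,-0.4,0],[0,0,0,0,0,-0.8,0],[0,0,0,0,0,-0.9,0],[0,0,0,0,0,-0.9,0],[0,0,0,0,0,-0.9,0],[0,0,0,0,0,-0.8,0],[0,0,0,0,0,-0.4,0],[0,0,0,0,0,-0.2,0]]]'
python3 -m crank '[[[0,0,0,0,0,0,0],[0,0,0,0,0,0,0],[0,0,0,0,0,0,0],[0,0,0,0,0,0,0],[0,0,0,0,0,0,0],[0,0,0,0,0,0,0],[0,0,0,0,0,0,0],[0,0,0,0,0,0,0]]]'
python3 - <<'E'
from h import *
s=sense();goal(542.5,-10.8,133.5,0,s);print(s["wrist_torque"])
w=capture("wrist");t=capture("top")
c=np.zeros((600,800,3),np.uint8); c[:300,:400]=cv2.resize(w,(400,300),interpolation=cv2.INTER_AREA)
c[:429,404:]=cv2.resize(t[120:250,245:365],(396,429),interpolation=cv2.INTER_CUBIC)
c[300:,:400]=cv2.resize(capture("scene"),(400,300),interpolation=cv2.INTER_AREA)
cv2.imwrite("pics/t4.png",c)
for n in("top",):
  for p in([442.5,-10.8,89],[642.5,-10.8,89],[542.5,89,89],[542.5,-110.8,89]):
    u=w2px(n,np.array(p,float)); print((u-[245,120])*3.3+[404,0])
E
```

```text
time_s: 30.2
eef_pos: [542.2, -10.8, 133.9]
ee_rot: [-0.0, 0.706, 0.708, -0.0]
force: [-4.3, 1.2, 6.0]
grip_width: 0.16
grip_force: 31.0
time_s: 31.0
eef_pos: [542.2, -10.8, 133.9]
ee_rot: [-0.0, 0.707, 0.707, -0.0]
force: [-3.8, 2.4, 5.3]
grip_width: 0.159
grip_force: 30.3
yaw 0.0 turn 0.0 pre [-0.    0.01  0.02] post [-0.    0.01  0.02] tiltz [-0.  0. -1.] t 31.0 pos [542.2 -10.8 133.9] F [-3.8  2.4  5.3] grip 13.6 30.3 q6 -0.24
[0.32758203 0.73627693 0.00526372]
[601.08125282 330.60999128]
[602.88312714 113.55171149]
[493.02676006 219.91580226]
[711.05909728 222.9535603 ]
```

View pics/t4.png

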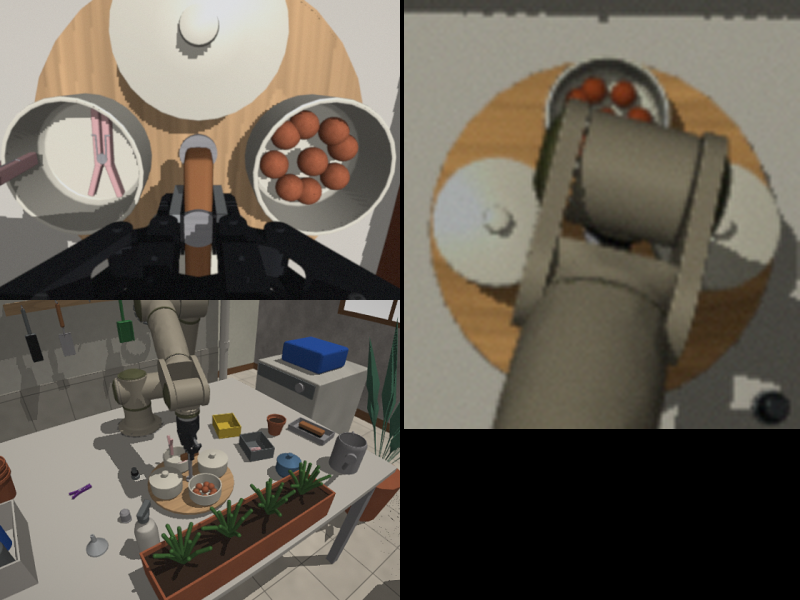

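The peg bowl faces the robot: the bead bowl is at (608,115), straight behind the axis at (606,225), and the tool yaw is 0.0°. The bar is held with 30 N and both pegs are in place. Handing in.

```bash
python3 -c "
from rig import *
print(finish_job())"
```

```text
the job is handed in; nothing more can be done
None
```

The whole peg is in the peg bowl and the snapped one in the grey tub; the peg bowl faces the front, with the gripper still holding the handle. I handed the job in at about 31 s of the 72 s limit and got no verdict back.

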